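Switch on the plate warmer with its key

ROBOT

A 6-joint arm with a two-finger parallel gripper is mounted at the origin on the work surface. World frame = base frame: x ahead of the robot, y to its left, z up, the work surface at z = 0. Lengths are in m, angles in rad, forces in N, time in s.
With the tool pointing down it reaches from about 0.35 to 0.85 m from the base axis. Payload 8.1 kg.
Tool frame: the origin (TCP) lies midway between the tips of the shut fingers; the grasp point (between the pads) lies 19 mm behind it; z points along the fingers, y is the line along which they close (so a half turn about z gives the same grasp; the last joint's range is limited). The gripper opens to 93 mm and grips with 3 to 60 N. Pads are 15 mm wide; open, the fingers measure 128 mm over their backs; the gripper's body (75 mm by 188 mm) begins 65 mm behind the grasp point.
Start: joints at [-1.384, 0.13, 1.488, -0, 1.523, -0.085], TCP at [0.161, -0.578, 0.219] pointing down, gripper open.
Joint ranges: [-2.96, 2.96], [-0.89, 2.26], [0.02, 2.5], [-1.34, 4.48], [0, 2.73], [-2.66, 2.66]. Speed limits (rad/s): [2.39, 2.39, 2.79, 3.14, 3.14, 3.14].

INTERFACE

Orientations are given as a unit quaternion [x, y, z, w].
In Python, from bench import bot, viewer gives the robot as it stands.
- The arm moves only by the tool send_rows, never from a script. Its argument "series" is a list of rows, each a list of 7 numbers: the turn, a rotation vector about the tool's x, y, z in units of 5 degrees (1.0 is 5 degrees), then the shift along the tool's x, y, z in units of 25 mm (1.0 is 25 mm), then the opening, from 0 (shut) to 1 (fully open). In form: [[rx, ry, rz, tx, ty, tz, claw], ...]. A call has 1 to 5 rows; each row is the pose to reach, as a shift and turn from the pose commanded when the call began, along the tool's axes at that moment; what a row does not reach only later rows make up. A row lasts 1/12 s, in which the tool goes at most 41.7 mm and 7.16 degrees, less where a joint would pass 70% of its speed; a pose out of reach is approached as far as the arm can. A call with a gripper value outside its range is refused whole. The fingers move at their own pace and stop on an object; the grip force is fixed at half the most. Time passes only in rows, so rows that repeat a pose let the fingers close. It gives the time, the measured TCP pose, the force, the opening and the grip force at its end, in the units of the state.
- bot.get_obs(): the state, without advancing time (a new reading comes with each control period).
- viewer.read_camera(name): name is "scene" or "top" or "wrist"; returns a dict with "image" (480x640x3 uint8, red, green, blue), "K" (3x3 intrinsics, pixels), "extrinsics" (4x4, takes a point from world to camera coordinates). Camera axes: x right, y down, z forward; pixel columns grow to the right and rows downward; lengths in m; the calibration is good to about 2 mm. The wrist camera is an equidistant fisheye: a pixel r from the principal point sees the ray r / f radians off the axis. A picture is of the moment at which its call begins. There is no depth.
- bot.close_job(): hands the job in; it is judged then, once.
The state is a dict: "t": time; "joint_positions": joint angles; "dq": joint speeds; "joint_efforts": joint torques, N m; "eef_pos": TCP position; "orientation": TCP orientation; "wrist_force": force on the tool from outside, world axes, zero at the start; "wrist_torque": the same for the moment, N m; "finger_gap": opening from 0.0 (shut) to 1.0 (fully open); "grasp_force": force on a finger pad.
Only numpy, scipy, OpenCV 4.12 (cv2) and the standard library are available. Lean on these libraries where they do the work, as an engineer would, in place of code of your own. Each camera call takes 0.05 s, during which the arm holds its last target. There are 200 camera calls.

TASK

A dessert cup has been left standing on the key switch of the plate warmer: lift it off and set it down upright, without dropping it, on a free part of the white serving plate. Then take the red key out of its holder, push it fully home in the switch and turn it clockwise as far as it goes, and let go, leaving the key in the switch. Do not knock over or push about the two cups on the plate, the sauce bottle or the blue key.

Things in the scene. Friction and masses are not known exactly. Their poses are not given: they have to be found in the camera images.
- stray_cup_mid (a point): Stray frosted-glass dessert cup, upright and standing on the switch barrel over the keyhole. Round: foot 48 mm across (0-5 mm up), stem 18 mm across, bowl with straight upright outer sides 60 mm across from 36 to 66 mm above its underside (rim at the top, wall 4 mm, empty). About 0.12 kg. This point is on its axis 33 mm above its underside, z axis up.
- cup_a_mid (a point): Bystander on the serving plate: a cup of the same make and size as the stray cup; point on its axis 33 mm above its underside.
- cup_b_mid (a point): Second bystander cup on the serving plate, same make and size; point on its axis 33 mm above its underside.
- platter: White serving plate, fixed, a flat rimless slab 170 mm (its x) by 260 mm (its y), 12 mm thick. Origin at the centre of its underside on the worktop, z up. The two bystander cups stand at various places on it, mostly in the half with y above 0; there is always free room for a cup towards its edge at y = -130 mm.
- switch: Switch box of the plate warmer, fixed: dark blue-grey housing 120 mm (x) by 140 mm (y), 60 mm high, flat top with a red dot (off) and a green dot (on). Origin at the centre of its underside on the worktop, z up. The round brass barrel is in the centre of its top.
- keyhole (a point): Centre of the mouth of the key slot, in the top face of the brass barrel (60 mm across, standing 3 mm proud of the switch box: 63 mm above the worktop). It turns with the barrel. The slot is 17.8 mm long along this frame's y axis and 7.8 mm wide along x, 31 mm deep straight down; z points up. The stray cup covers it at the start.
- barrel (a joint): Rotation of the barrel, rad, growing clockwise seen from above; hard stops at 0 (off, its black mark at the red dot) and 1.3 (on, at the green dot); starts between 0 and 0.25. Stiff friction of about 0.07 N m, no spring: it stays where it is left. The key has about 0.1 rad of play in the slot.
- red_key_mid (a point): Red key, about 70 g, standing upright in the holder. Point at the centre of its red handle, a block 14 mm thick (this frame's x), 36 mm wide (y), 36 mm high (z, up). Below the handle come a steel neck, then a round collar 26 mm across and 4 mm thick whose underside is 32 mm below this point, then a steel blade 6 mm (x) by 16 mm (y), 26 mm long, tapered in the last 3 mm, that points straight down. Key and slot look the same after a half turn about z.
- red_key_seat (a point): Centre of the underside of the red key's collar, same axes as the handle point; it meets the keyhole point when the key is fully home. At the start it is on top of the holder.
- blue_key_mid (a point): Bystander: blue key, same make and size as the red one, in the other place of the holder; point at the centre of its handle.
- holder: Key holder, fixed: black block 60 mm (x) by 150 mm (y), 45 mm high, with two slots 80 mm apart along y that each hold a key upright by its blade, handle width along y (play about 1.2 mm each way); pull a key straight up by 26 mm or more. Origin at the centre of its underside on the worktop, z up.
- sauce_mid (a point): Bystander: brown sauce bottle with a yellow label and orange cap, 56 mm across, 190 mm high, upright on the worktop on the robot's side of the switch; point on its axis 95 mm above its underside.
Things that resemble listed ones, but are neither listed nor needed, are in the scene too. Leave any brown look-alike of the switch alone.

How it is judged:
By the outcome, as a careful person would: the job done as asked, in the order asked, and still so for the second after the job is handed in, with the robot touching nothing.
It also fails if it takes over 72 s, if anything falls off the work surface, if the arm or the gripper's body presses on something with over 40 N, if the wrist force passes 120 N, or if a joint passes its speed limit or range.

## Working session

There is one attempt and no reset: what is moved stays moved. The work goes in short steps, Python scripts to look and compute and a tool call to move; the robot and the scene stay as the last step left them, time stands still between calls to the robot, and variables do not carry over. Pictures are saved under pics/ and viewed, at most 10 in all, crops included, and the job is handed in when it is done.

Besides the shell and the picture viewer there is one more tool, called after ">>>" by a JSON object that holds its "fn" and its "kwargs". send_rows: Moves the arm, as the interface text tells. Its arguments: {"type":"object","properties":{"series":{"type":"array"}},"required":["series"]}

```bash
mkdir -p pics; ls
python3 - <<'E'
from bench import bot, viewer
import cv2, numpy as np
o=bot.get_obs(); print(o)
for n in("scene","top"):
    c=viewer.read_camera(n); cv2.imwrite(f"pics/{n}0.png",c["image"][:,:,::-1]); print(n,c["K"].tolist(),np.round(c["extrinsics"],4).tolist())
E
```

```text
pics
{'t': 0.0, 'joint_positions': array([-1.38438382e+00,  1.31124719e-01,  1.48928083e+00, -1.39585267e-05,
        1.52300587e+00, -8.53684723e-02]), 'dq': array([ 0.00102059,  0.00051272, -0.00068559,  0.0006643 , -0.00011952,
        0.00094064]), 'joint_efforts': array([ 2.54626693e-04, -5.59837246e+01, -4.91758955e+01,  7.67670712e-02,
        3.51857662e-02, -1.39474241e-04]), 'eef_pos': array([ 0.16099668, -0.5774025 ,  0.21760837]), 'orientation': array([ 9.90780631e-01,  1.35472926e-01, -5.28864358e-05, -9.07871017e-04]), 'wrist_force': array([ 0.09508778, -0.35817065, -0.44076297]), 'wrist_torque': array([ 0.03658302,  0.03052397, -0.02726137]), 'grasp_force': 0.0, 'finger_gap': 1.0037482124339412}
scene [[554.4656035568921, 0.0, 323.15008695313134], [0.0, 554.4656035568921, 244.49283438552757], [0.0, 0.0, 1.0]] [[0.5784, 0.8157, 0.0062, -0.2755], [0.4589, -0.3191, -0.8292, -0.1465], [-0.6744, 0.4825, -0.5589, 1.5271], [0.0, 0.0, 0.0, 1.0]]
top [[443.04568577233107, 0.0, 317.3965224154203], [0.0, 443.04568577233107, 239.1816562814157], [0.0, 0.0, 1.0]] [[0.0528, -0.9986, 0.0054, -0.0191], [-0.9778, -0.0528, -0.2028, 0.5206], [0.2028, 0.0054, -0.9792, 0.9367], [0.0, 0.0, 0.0, 1.0]]
```

View pics/scene0.png

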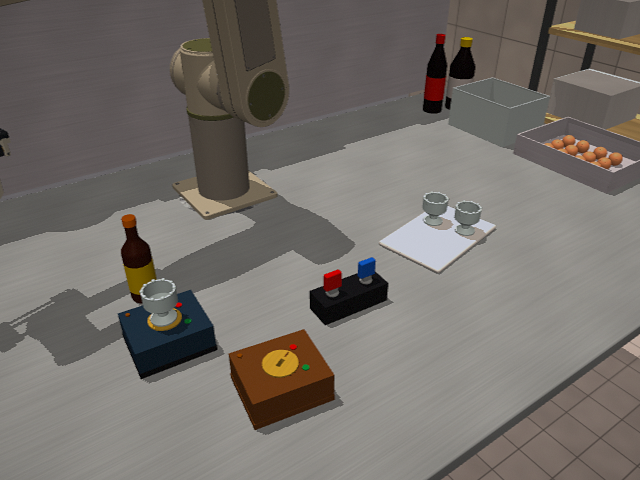

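View pics/top0.png

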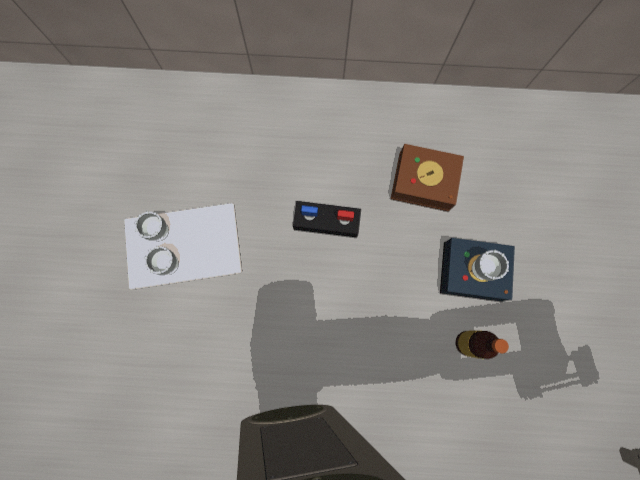

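The scene shows the blue-grey switch at (165,330) in the scene view and (478,268) in the top view, with the stray cup on it at top (491,265). The brown look-alike is at top (427,177) and will be left alone. The other two cups stand on the plate at top (152,226) and (162,261). The red key is at top (345,215), scene (333,280). The blue key is at top (309,211). The bottle is at top (480,345).

Look-alikes, by top-view pixel:
- **Cup:** (491,265) is on the blue-grey switch, so it is the stray. (152,226) and (162,261) are on the plate.
- **Key:** red at (345,215), blue at (309,211).
- **Switch:** blue-grey at (478,268), brown at (427,177).

```bash
cat > h.py <<'E'
import numpy as np, cv2
from bench import bot, viewer
from scipy.spatial.transform import Rotation as R
def grab(n,name=None):
    c=viewer.read_camera(n); c["n"]=n
    if name: cv2.imwrite(f"pics/{name}.png",c["image"][:,:,::-1])
    return c
def ray(c,uv):
    K,E=np.array(c["K"]),np.array(c["extrinsics"]); p=np.array([(uv[0]-K[0,2])/K[0,0],(uv[1]-K[1,2])/K[1,1]])
    if c["n"]=="wrist":
        r=np.linalg.norm(p)+1e-12; d=np.r_[p/r*np.sin(r),np.cos(r)]
    else: d=np.r_[p,1]
    return -E[:3,:3].T@E[:3,3], E[:3,:3].T@d/np.linalg.norm(d)
def plane(c,uv,z):
    o,d=ray(c,uv); return (o+d*(z-o[2])/d[2])
def tri(c1,a,c2,b):
    A=np.zeros((3,3));B=np.zeros(3); L=[ray(c1,a),ray(c2,b)]
    for o,d in L: P=np.eye(3)-np.outer(d,d); A+=P;B+=P@o
    x=np.linalg.solve(A,B); return x,[np.linalg.norm((np.eye(3)-np.outer(d,d))@(x-o)) for o,d in L]
def proj(c,X):
    E=np.array(c["extrinsics"]);K=np.array(c["K"]); q=E[:3,:3]@X+E[:3,3]
    if c["n"]=="wrist":
        s=np.linalg.norm(q[:2])+1e-12; p=q[:2]/s*np.arctan2(s,q[2])
    else: p=q[:2]/q[2]
    return p*[K[0,0],K[1,1]]+K[:2,2]
def blobs(c,lo,hi,roi=None,amin=15):
    h=cv2.cvtColor(c["image"],cv2.COLOR_RGB2HSV); m=cv2.inRange(h,np.array(lo),np.array(hi))
    if roi: k=np.zeros_like(m);k[roi[1]:roi[3],roi[0]:roi[2]]=1;m*=k
    n,l,s,ce=cv2.connectedComponentsWithStats(m)
    return [(ce[i].round(1),s[i].tolist(),l==i) for i in range(1,n) if s[i,4]>=amin]
def tomove(dw):  # world shift -> tool units
    o=bot.get_obs(); return (R.from_quat(o["orientation"]).inv().apply(dw)/.025).round(2)
E
python3 - <<'E'
from h import *
T=grab("top");S=grab("scene")
def rect(b): 
    ys,xs=np.nonzero(b[2]); return cv2.boxPoints(cv2.minAreaRect(np.c_[xs,ys].astype(np.int32)))
# plate
for b in blobs(T,[0,0,185],[180,40,255],[110,190,255,300],500): print("plate",b[0],[plane(T,p,.012)[:2].round(3).tolist() for p in rect(b)])
# keys
for n,lo,hi in(("red",[0,180,90],[8,255,255]),("blue",[105,150,80],[130,255,255])):
    for b in blobs(T,lo,hi,None,8):print(n,"T",b[0],b[1],plane(T,b[0],.09).round(3))
    for b in blobs(S,lo,hi,None,8):print(n,"S",b[0],b[1])
for b in blobs(T,[50,150,60],[80,255,255],None,5):print("green",b[0],b[1],plane(T,b[0],.06).round(3))
for b in blobs(T,[0,0,0],[180,255,45],[285,190,370,245],200):print("holder",b[0],[plane(T,p,.045)[:2].round(3).tolist() for p in rect(b)])
for b in blobs(T,[95,60,20],[120,255,80],[430,225,525,305],200):print("switch",b[0],[plane(T,p,.06)[:2].round(3).tolist() for p in rect(b)])
for b in blobs(T,[8,200,120],[15,255,255],[440,320,520,370],20):print("cap",b[0],plane(T,b[0],.188).round(3))
print("cup",plane(T,(492,264),.129).round(3),tri(T,(492,264),S,(158,289)))
print("cupA,B",plane(T,(152,225),.078).round(3),plane(T,(162,260),.078).round(3))
a=T["image"][215:320,430:540]; b=S["image"][260:370,100:225]
im=np.hstack([cv2.resize(a,(400,400)),cv2.resize(b,(400,400))]);cv2.imwrite("pics/crop.png",im[:,:,::-1])
E
```

```text
plate [187.1 246.1] [[0.556, 0.475], [0.607, 0.214], [0.439, 0.176], [0.391, 0.43]]
red T [412.8 180.5] [411, 179, 5, 4, 13] [ 0.657 -0.195  0.09 ]
red T [346.  214.5] [338, 211, 16, 9, 64] [ 0.571 -0.051  0.09 ]
red S [440.3  38.3] [437, 34, 8, 10, 69]
red S [435.   88.9] [426, 78, 19, 23, 342]
red S [332.1 280. ] [324, 270, 17, 21, 288]
red S [178.3 304.5] [176, 303, 6, 4, 18]
red S [292.7 346.4] [289, 344, 8, 6, 36]
blue T [309.2 210.2] [301, 205, 17, 11, 142] [0.577 0.03  0.09 ]
blue S [366.  267.5] [358, 258, 17, 21, 279]
holder [326.  220.4] [[0.544, 0.067], [0.61, 0.063], [0.599, -0.084], [0.533, -0.079]]
switch [475.1 270.4] [[0.416, -0.26], [0.54, -0.276], [0.527, -0.436], [0.404, -0.415]]
cup [ 0.473 -0.35   0.129] (array([ 0.47302102, -0.35157345,  0.126715  ]), [np.float64(0.00032542862653599225), np.float64(0.0003254286265359192)])
cupA,B [0.528 0.372 0.078] [0.452 0.34  0.078]
```

View pics/crop.png

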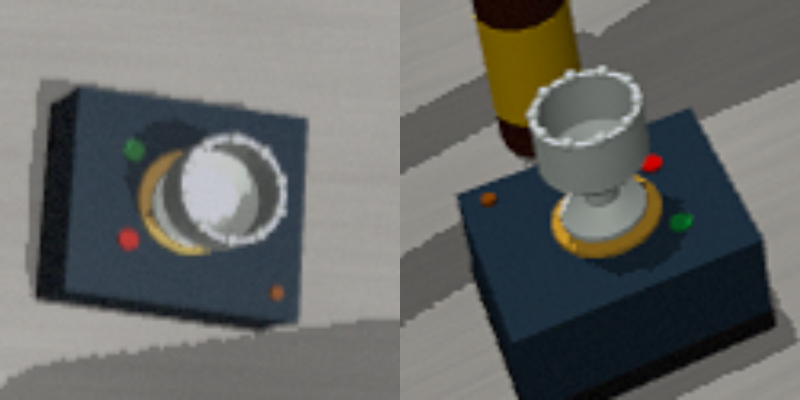

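The crop confirms the choice: the clear cup stands on the brass barrel of the blue-grey switch, with its rim centre at about (494.5,264.5) in the top view. The bottle is behind it, on the robot's side.

Run:
```python
from h import *
T=grab("top")
print("cap",plane(T,(501,346),.188).round(3),"base",plane(T,(468,344),.0).round(3),"cup",plane(T,(494.5,264.4),.129).round(3),"barrel",plane(T,(482,268),.063).round(3),"reddot",plane(T,(465.5,278),.06).round(3),"green",plane(T,(466.6,254),.06).round(3))
o=bot.get_obs();print(tomove(np.array([.473,-.353,.26])-o["eef_pos"]),R.from_quat(o["orientation"]).as_matrix().round(3).tolist())
```

```text
cap [ 0.311 -0.339  0.188] base [ 0.31  -0.342  0.   ] cup [ 0.472 -0.355  0.129] barrel [ 0.474 -0.354  0.063] reddot [ 0.45  -0.319  0.06 ] green [ 0.504 -0.322  0.06 ]
[14.43 -5.31 -1.67] [[0.963, 0.268, -0.0], [0.268, -0.963, 0.001], [0.0, -0.001, -1.0]]
```

>>> {"fn": "send_rows", "kwargs": {"series": [[0,0,0,1.4,-0.5,-0.5,1],[0,0,0,2.9,-1,-1,1],[0,0,0,4.3,-1.6,-1.7,1],[0,0,0,5.7,-2.1,-1.7,1],[0,0,0,7.2,-2.6,-1.7,1]]}}

```text
t: 0.67
eef_pos: [0.3183, -0.4666, 0.2629]
orientation: [0.991, 0.135, 0.0, 0.001]
wrist_force: [0.4, -0.5, -0.4]
finger_gap: 0.997
grasp_force: 0.0
```

>>> {"fn": "send_rows", "kwargs": {"series": [[0,0,0,1.4,-0.5,0,1],[0,0,0,2.9,-1,0,1],[0,0,0,4.3,-1.6,0,1],[0,0,0,5.7,-2.1,0,1],[0,0,0,7.2,-2.7,0,1]]}}

```text
t: 1.08
eef_pos: [0.4734, -0.3526, 0.2612]
orientation: [0.991, 0.135, -0.0, 0.0]
wrist_force: [0.4, -0.7, -0.2]
finger_gap: 1.002
grasp_force: 0.0
```

>>> {"fn": "send_rows", "kwargs": {"series": [[0,0,0,0,0,0,1],[0,0,0,0,0,0,1],[0,0,0,0,0,0,1]]}}

```text
t: 1.33
eef_pos: [0.4721, -0.3536, 0.2609]
orientation: [0.991, 0.136, -0.0, -0.0]
wrist_force: [-0.8, -0.4, 0.1]
finger_gap: 1.002
grasp_force: 0.0
```

Run:
```python
from h import *
W=grab("wrist","w1");o=bot.get_obs()
print(o["t"],o["eef_pos"],o["wrist_force"],W["K"],np.round(W["extrinsics"],3).tolist())
print("expected cup px",proj(W,np.array([.473,-.354,.129])))
print(tomove(np.array([.473,-.354,.095])-o["eef_pos"]))
```

```text
1.3833 [ 0.47165787 -0.35420019  0.26094489] [-0.14687862 -0.25481218  0.7106757 ] [[371.64829954   0.         316.40445548]
 [  0.         371.64829954 238.73021427]
 [  0.           0.           1.        ]] [[0.269, -0.963, 0.0, -0.468], [-0.931, -0.26, 0.257, 0.306], [-0.247, -0.069, -0.966, 0.522], [0.0, 0.0, 0.0, 1.0]]
expected cup px [317.25353866 228.13150279]
[0.06 0.01 6.64]
```

View pics/w1.png

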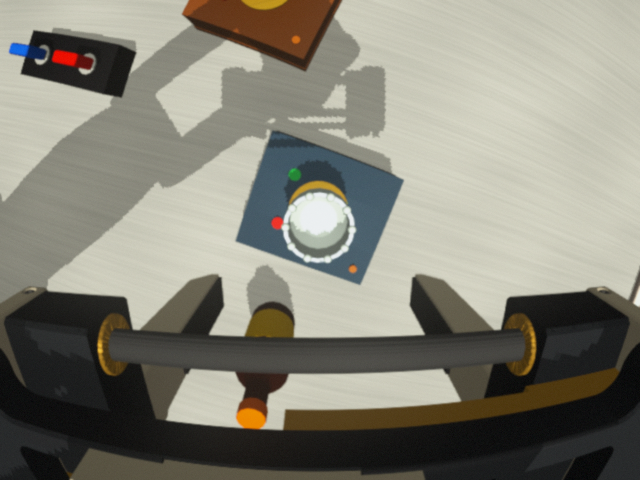

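The wrist view shows the cup rim centred at about (319,227), against a predicted (317,228), so the cup position is confirmed to about 1 mm. The bottle is well clear. I'll descend and grip.

>>> {"fn": "send_rows", "kwargs": {"series": [[0,0,0,0,0,1.5,1],[0,0,0,0,0,3,1],[0,0,0,0,0,4.5,1],[0,0,0,0,0,5.6,1],[0,0,0,0,0,6.2,1]]}}

```text
t: 1.8
eef_pos: [0.4689, -0.3533, 0.1014]
orientation: [0.991, 0.134, -0.002, -0.002]
wrist_force: [-0.1, 0.9, -0.9]
finger_gap: 1.0
grasp_force: 0.0
```

>>> {"fn": "send_rows", "kwargs": {"series": [[0,0,0,0,0,0.4,1],[0,0,0,0,0,0.4,0.8],[0,0,0,0,0,0.4,0.6],[0,0,0,0,0,0.4,0.5],[0,0,0,0,0,0.4,0.5]]}}

```text
t: 2.22
eef_pos: [0.4733, -0.3549, 0.0984]
orientation: [0.991, 0.135, 0.001, 0.001]
wrist_force: [0.2, 0.6, 0.3]
finger_gap: 0.759
grasp_force: 0.0
```

>>> {"fn": "send_rows", "kwargs": {"series": [[0,0,0,0,0,0,0.5],[0,0,0,0,0,0,0.5],[0,0,0,0,0,0,0.5],[0,0,0,0,0,0,0.5]]}}

```text
t: 2.55
eef_pos: [0.473, -0.3543, 0.0975]
orientation: [0.991, 0.136, 0.001, 0.001]
wrist_force: [0.1, -0.2, 5.2]
finger_gap: 0.633
grasp_force: 29.8
```

>>> {"fn": "send_rows", "kwargs": {"series": [[0,0,0,0,0,-0.5,0.5],[0,0,0,0,0,-1.5,0.5],[0,0,0,0,0,-2.8,0.5],[0,0,0,0,0,-4.1,0.5],[0,0,0,0,0,-5,0.5]]}}

```text
t: 2.97
eef_pos: [0.4727, -0.3538, 0.2249]
orientation: [0.991, 0.136, 0.001, 0.001]
wrist_force: [0.2, -0.6, -0.3]
finger_gap: 0.63
grasp_force: 29.8
```

>>> {"fn": "send_rows", "kwargs": {"series": [[0,0,0,0.2,-0.5,0,0.5],[0,0,0,0.6,-1.5,0,0.5],[0,0,0,1,-2.8,0,0.5],[0,0,0,1.5,-4.2,0,0.5],[0,0,0,2,-5.6,0,0.5]]}}

```text
t: 3.38
eef_pos: [0.482, -0.2035, 0.2204]
orientation: [0.991, 0.135, -0.001, -0.001]
wrist_force: [1.2, -0.5, -1.3]
finger_gap: 0.628
grasp_force: 29.8
```

>>> {"fn": "send_rows", "kwargs": {"series": [[0,0,0,0.5,-1.4,0,0.5],[0,0,0,1,-2.8,0,0.5],[0,0,0,1.5,-4.2,0,0.5],[0,0,0,2,-5.6,0,0.5],[0,0,0,2.5,-7,0,0.5]]}}

```text
t: 3.8
eef_pos: [0.4951, -0.0178, 0.2206]
orientation: [0.991, 0.136, -0.001, -0.0]
wrist_force: [-0.0, -0.2, -0.5]
finger_gap: 0.627
grasp_force: 29.8
```

>>> {"fn": "send_rows", "kwargs": {"series": [[0,0,0,0.5,-1.4,0,0.5],[0,0,0,1,-2.8,0,0.5],[0,0,0,1.5,-4.2,0,0.5],[0,0,0,2,-5.6,0,0.5],[0,0,0,2.4,-6.7,0,0.5]]}}

```text
t: 4.22
eef_pos: [0.5076, 0.1604, 0.2206]
orientation: [0.991, 0.136, -0.001, -0.0]
wrist_force: [0.3, 0.3, -1.1]
finger_gap: 0.631
grasp_force: 29.8
```

>>> {"fn": "send_rows", "kwargs": {"series": [[0,0,0,0.4,-1.2,0,0.5],[0,0,0,0.8,-2.2,0,0.5],[0,0,0,1,-2.9,0,0.5],[0,0,0,1,-3.1,0,0.5],[0,0,0,1,-3.1,0,0.5]]}}

```text
t: 4.63
eef_pos: [0.5109, 0.24, 0.2203]
orientation: [0.991, 0.137, -0.001, 0.0]
wrist_force: [0.4, -0.7, -1.5]
finger_gap: 0.629
grasp_force: 29.8
```

Run:
```python
from h import *
T=grab("top");S=grab("scene");W=grab("wrist")
o=bot.get_obs();print(o["t"],o["eef_pos"],o["grasp_force"],o["joint_positions"].round(2))
def crop(c,r,s=(400,300)): return cv2.resize(c["image"][r[1]:r[3],r[0]:r[2]],s)
im=np.vstack([np.hstack([crop(T,(100,170,300,320)),crop(W,(0,0,640,480))]),np.hstack([crop(T,(430,215,530,290)),crop(S,(100,280,260,400))])])
cv2.imwrite("pics/m2.png",im[:,:,::-1])
ps=proj(T,np.array([.514,.239,.012]));print(ps)
```

```text
4.7833 [0.51193833 0.23778145 0.22084291] 29.784872484372354 [ 0.34  0.03  1.59 -0.    1.52  1.64]
[218.27404295 240.46132703]
```

View pics/m2.png

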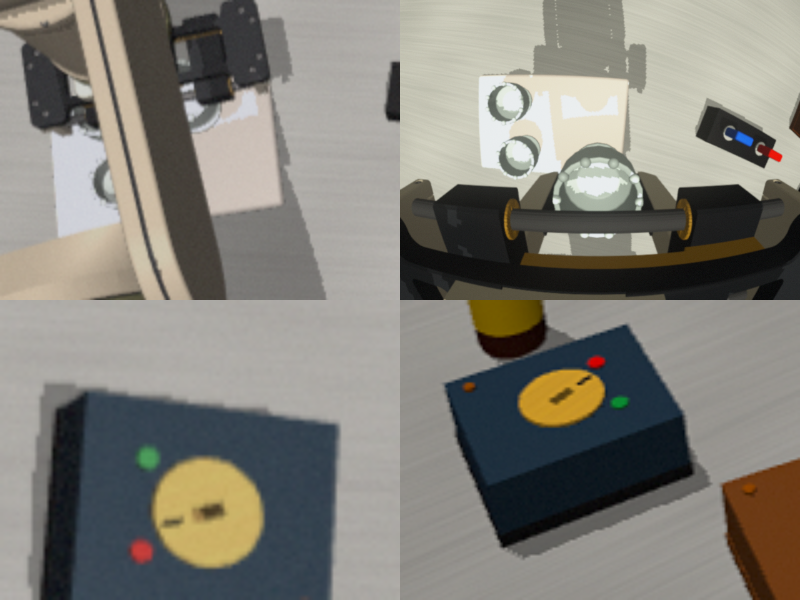

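The cup is held upright over the plate's free end. In the composite's bottom row, the bared barrel shows its slot at about (208,511) and its black mark at (173,522), pointing near the red dot. I'll lower the cup now.

>>> {"fn": "send_rows", "kwargs": {"series": [[0,0,0,0,0,1,0.5],[0,0,0,0,0,2.4,0.5],[0,0,0,0,0,3.8,0.5],[0,0,0,0,0,5.2,0.5],[0,0,0,0,0,6,0.5]]}}

```text
t: 5.2
eef_pos: [0.5101, 0.2364, 0.0669]
orientation: [0.991, 0.135, -0.002, 0.001]
wrist_force: [-0.3, -0.3, -2.2]
finger_gap: 0.628
grasp_force: 29.8
```

>>> {"fn": "send_rows", "kwargs": {"series": [[0,0,0,0,0,0.4,0.5],[0,0,0,0,0,0.7,0.5],[0,0,0,0,0,0.8,0.5],[0,0,0,0,0,0.86,0.5],[0,0,0,0,0,0.86,0.5]]}}

```text
t: 5.62
eef_pos: [0.5135, 0.239, 0.0512]
orientation: [0.991, 0.135, 0.001, -0.0]
wrist_force: [-0.1, -0.3, -1.7]
finger_gap: 0.626
grasp_force: 29.8
```

>>> {"fn": "send_rows", "kwargs": {"series": [[0,0,0,0,0,0,0.5],[0,0,0,0,0,0,0.5]]}}

```text
t: 5.78
eef_pos: [0.5132, 0.2391, 0.0511]
orientation: [0.991, 0.136, 0.001, -0.0]
wrist_force: [0.2, 0.7, -1.2]
finger_gap: 0.628
grasp_force: 29.8
```

>>> {"fn": "send_rows", "kwargs": {"series": [[0,0,0,0,0,0.05,0.5],[0,0,0,0,0,0.1,0.5],[0,0,0,0,0,0.14,0.5],[0,0,0,0,0,0.14,0.5]]}}

```text
t: 6.12
eef_pos: [0.5125, 0.2389, 0.0465]
orientation: [0.991, 0.136, 0.0, -0.0]
wrist_force: [-1.6, 0.3, 2.6]
finger_gap: 0.63
grasp_force: 29.8
```

>>> {"fn": "send_rows", "kwargs": {"series": [[0,0,0,0,0,0.02,0.5],[0,0,0,0,0,0.04,0.5],[0,0,0,0,0,0.04,0.5]]}}

```text
t: 6.37
eef_pos: [0.5126, 0.239, 0.0465]
orientation: [0.991, 0.136, 0.0, -0.0]
wrist_force: [-3.7, -1.6, 10.6]
finger_gap: 0.629
grasp_force: 29.8
```

Contact is confirmed at the predicted height, so I'll release and rise.

>>> {"fn": "send_rows", "kwargs": {"series": [[0,0,0,0,0,-0.04,0.5],[0,0,0,0,0,-0.04,0.66],[0,0,0,0,0,-0.04,0.74],[0,0,0,0,0,-0.04,0.82],[0,0,0,0,0,-0.04,0.82]]}}

```text
t: 6.78
eef_pos: [0.5121, 0.2387, 0.0459]
orientation: [0.991, 0.135, -0.0, 0.0]
wrist_force: [-0.8, 0.6, 0.3]
finger_gap: 0.807
grasp_force: 0.0
```

>>> {"fn": "send_rows", "kwargs": {"series": [[0,0,0,0,0,0,0.82],[0,0,0,0,0,-0.8,0.82],[0,0,0,0,0,-2.2,0.82],[0,0,0,0,0,-3.7,0.82],[0,0,0,0,0,-5.2,0.82]]}}

```text
t: 7.2
eef_pos: [0.5115, 0.2385, 0.1769]
orientation: [0.991, 0.135, -0.001, 0.0]
wrist_force: [0.7, 0.1, 0.9]
finger_gap: 0.82
grasp_force: 0.0
```

Run:
```python
from h import *
T=grab("top");S=grab("scene");W=grab("wrist")
o=bot.get_obs();p=o["eef_pos"];print(o["t"],p,o["finger_gap"],o["joint_positions"].round(2))
for lo,hi,n in(([0,180,90],[8,255,255],"red"),([105,150,80],[130,255,255],"blue")):
    for b in blobs(W,lo,hi,None,30): print(n,b[0],b[1],plane(W,b[0],.09).round(3))
print(tomove(np.array([.540,-.05,.20])-p))
def crop(c,r,s=(400,300)): return cv2.resize(c["image"][r[1]:r[3],r[0]:r[2]],s)
t=cv2.resize(T["image"][225:300,430:530],(800,600));cv2.imwrite("pics/sw.png",t[:,:,::-1])
im=np.hstack([crop(S,(340,160,540,310)),crop(W,(0,0,640,480))]);cv2.imwrite("pics/m3.png",im[:,:,::-1])
```

```text
7.35 [0.51493624 0.2397734  0.18080909] 0.8194494695407425 [0.35 0.06 1.64 0.   1.44 1.64]
red [621.  265.1] [609, 255, 24, 21, 285] [ 0.573 -0.049  0.09 ]
blue [572.  238.3] [557, 225, 31, 27, 511] [0.579 0.03  0.09 ]
[-2.14 11.43 -0.79]
```

View pics/m3.png

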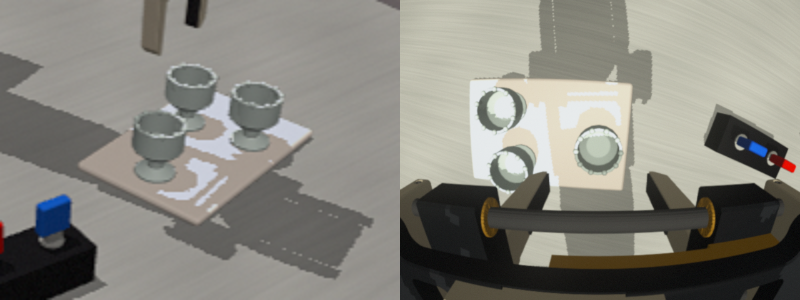

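The released cup stands upright on the plate at (160,140) in the composite, with both bystander cups undisturbed. Next I'll move to hover over the red key and turn so the fingers close across its thickness.

>>> {"fn": "send_rows", "kwargs": {"series": [[0,0,-1.4,-0.1,1.3,-0.6,0.6],[0,0,-2.8,-0.2,2.6,-0.6,0.6],[0,0,-4.2,-0.3,3.9,-0.6,0.6],[0,0,-5.6,-0.4,5.3,-0.6,0.6],[0,0,-7,-0.5,6.6,-0.6,0.6]]}}

```text
t: 7.77
eef_pos: [0.5438, 0.0751, 0.1895]
orientation: [0.903, 0.43, -0.001, -0.0]
wrist_force: [0.4, 0.3, -0.6]
finger_gap: 0.601
grasp_force: 0.0
```

>>> {"fn": "send_rows", "kwargs": {"series": [[0,0,-1.4,-0.7,0.8,0,0.6],[0,0,-2.8,-1.4,1.6,0,0.6],[0,0,-4.2,-2.1,2.4,0,0.6],[0,0,-5.6,-2.7,3.3,0,0.6],[0,0,-7,-3.3,4,0,0.6]]}}

```text
t: 8.18
eef_pos: [0.5687, -0.0522, 0.1893]
orientation: [0.732, 0.681, -0.001, -0.001]
wrist_force: [-0.2, -0.0, 0.5]
finger_gap: 0.6
grasp_force: 0.0
```

>>> {"fn": "send_rows", "kwargs": {"series": [[0,0,0,0,0,0,0.6],[0,0,0,0,0,0,0.6]]}}

```text
t: 8.35
eef_pos: [0.5684, -0.0515, 0.1894]
orientation: [0.735, 0.678, -0.001, -0.001]
wrist_force: [0.7, 0.0, -0.5]
finger_gap: 0.601
grasp_force: 0.0
```

Run:
```python
from h import *
W=grab("wrist","w4");T=grab("top")
o=bot.get_obs();p=o["eef_pos"];print(o["t"],p,o["joint_positions"].round(2),R.from_quat(o["orientation"]).as_matrix()[:2].round(3).tolist())
for lo,hi,n in(([0,180,90],[8,255,255],"red"),([105,150,80],[130,255,255],"blue")):
    for b in blobs(W,lo,hi,None,100):
        ys,xs=np.nonzero(b[2]);bx=cv2.boxPoints(cv2.minAreaRect(np.c_[xs,ys].astype(np.int32)))
        print(n,b[0],b[1],"top plane",plane(W,b[0],.095).round(4),[plane(W,q,.095)[:2].round(4).tolist() for q in bx])
h=cv2.cvtColor(W["image"],cv2.COLOR_RGB2HSV)
```

```text
8.45 [ 0.56855218 -0.04992418  0.18994665] [-0.18  0.07  1.61  0.    1.47 -0.1 ] [[0.081, 0.997, -0.002], [0.997, -0.081, 0.001]]
red [323.4 235. ] [315, 208, 18, 53, 890] top plane [ 0.5732 -0.0469  0.095 ] [[0.5688, -0.0268], [0.5807, -0.0278], [0.578, -0.0663], [0.5656, -0.0653]]
blue [323.9 126.8] [313, 102, 21, 51, 594] top plane [0.5796 0.0296 0.095 ] [[0.5735, 0.0475], [0.5872, 0.0464], [0.5844, 0.0116], [0.5707, 0.0127]]
```

View pics/w4.png

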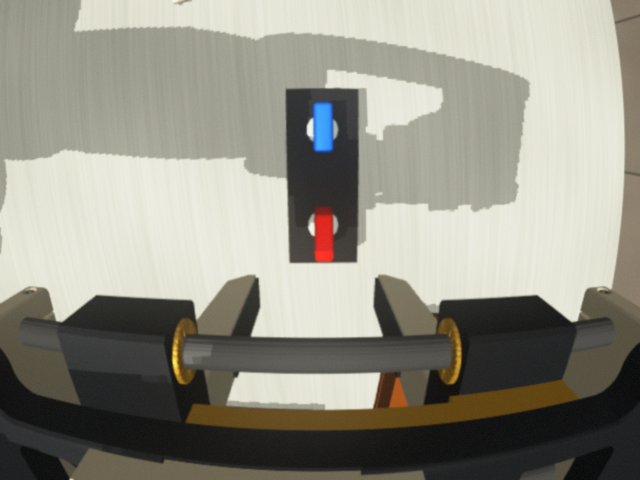

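View pics/sw.png

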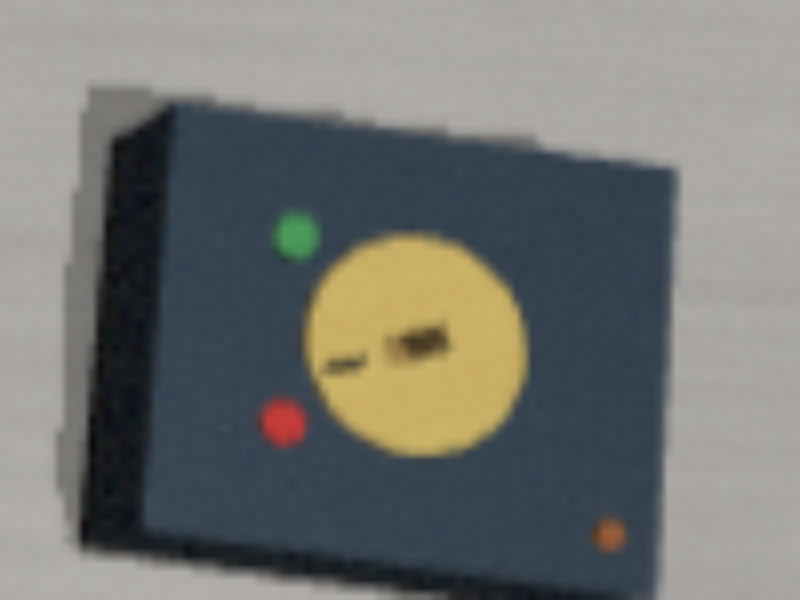

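The wrist view shows the red key (323,235) aligned with the fingers and the blue one at (323,127). The top crop shows the slot at about (416,344), the mark at (345,364) and the red dot at (283,423). I'll descend on the red key.

>>> {"fn": "send_rows", "kwargs": {"series": [[0,0,0,0.1,0.17,1,0.6],[0,0,0,0.1,0.17,2.2,0.6],[0,0,0,0.1,0.17,3.4,0.6],[0,0,0,0.1,0.17,4.5,0.6],[0,0,0,0.1,0.17,5.1,0.6]]}}

```text
t: 8.87
eef_pos: [0.571, -0.0464, 0.0594]
orientation: [0.734, 0.679, -0.001, -0.002]
wrist_force: [-0.9, 0.2, -0.3]
finger_gap: 0.599
grasp_force: 0.0
```

>>> {"fn": "send_rows", "kwargs": {"series": [[0,0,0,0,0,0,0.4],[0,0,0,0,0,0,0.25],[0,0,0,0,0,0,0.1],[0,0,0,0,0,0,0],[0,0,0,0,0,0,0]]}}

```text
t: 9.28
eef_pos: [0.575, -0.0484, 0.0656]
orientation: [0.734, 0.679, 0.001, 0.001]
wrist_force: [0.3, 0.1, 0.5]
finger_gap: 0.288
grasp_force: 0.0
```

>>> {"fn": "send_rows", "kwargs": {"series": [[0,0,0,0,0,0,0],[0,0,0,0,0,0,0],[0,0,0,0,0,0,0]]}}

```text
t: 9.53
eef_pos: [0.5742, -0.0486, 0.0646]
orientation: [0.734, 0.679, 0.0, 0.001]
wrist_force: [-0.5, 0.1, 3.7]
finger_gap: 0.146
grasp_force: 30.0
```

Run:
```python
from h import *
T=grab("top");o=bot.get_obs();print(o)
# barrel: brass mask in region -> ellipse centre; slot & mark dark inside
h=cv2.cvtColor(T["image"],cv2.COLOR_RGB2HSV)
b=max(blobs(T,[15,80,120],[30,255,255],[430,225,530,300],100),key=lambda b:b[1][4])
cn=max(cv2.findContours(b[2].astype(np.uint8),cv2.RETR_EXTERNAL,cv2.CHAIN_APPROX_NONE)[0],key=len)
c,ax,_=cv2.fitEllipse(cn);print("barrel",c,ax,plane(T,c,.063).round(4))
m=np.zeros(b[2].shape,np.uint8);cv2.drawContours(m,[cn],-1,1,-1);m=cv2.erode(m,np.ones((3,3)))
d=((h[:,:,2]<130)&(m>0)).astype(np.uint8)
n,l,s,ce=cv2.connectedComponentsWithStats(d)
for i in range(1,n): print(s[i],ce[i],plane(T,ce[i],.063).round(4))
ys,xs=np.nonzero(d);P=np.array([plane(T,q,.063)[:2] for q in zip(xs,ys)]);u,sv,vt=np.linalg.svd(P-P.mean(0));print("dir",vt[0],np.degrees(np.arctan2(vt[0,1],vt[0,0])))
for x,y in((465.4,277.9),(467.1,254.5)):print(plane(T,(x,y),.06).round(4))
```

```text
{'t': 9.5833, 'joint_positions': array([-1.73326039e-01,  1.91618304e-01,  1.71075067e+00,  1.03062906e-04,
        1.23776726e+00, -9.52708806e-02]), 'dq': array([-0.00043103, -0.00025974, -0.0015939 , -0.00089905,  0.00179621,
        0.00044987]), 'joint_efforts': array([-2.18527517e-01, -5.21683574e+01, -4.28499126e+01, -4.04736085e-02,
       -2.86416197e-01,  3.38234502e-03]), 'eef_pos': array([ 0.5742836 , -0.04853106,  0.06459461]), 'orientation': array([7.34169213e-01, 6.78966151e-01, 4.80086327e-04, 5.49707945e-04]), 'wrist_force': array([-0.35010436,  1.31498774,  5.50732663]), 'wrist_torque': array([ 0.03923204,  0.13014774, -0.0383981 ]), 'grasp_force': 30.000969171524048, 'finger_gap': 0.14605883489709953}
barrel (481.5462341308594, 267.7051696777344) (25.975053787231445, 27.586103439331055) [ 0.4746 -0.3534  0.063 ]
[480 266   6   4  19] [482.52631579 267.26315789] [ 0.4757 -0.3555  0.063 ]
[471 270   4   2   6] [472.16666667 270.33333333] [ 0.4677 -0.3327  0.063 ]
dir [ 0.32746155 -0.9448645 ] -70.88522567884837
[ 0.4507 -0.3187  0.06  ]
[ 0.5028 -0.3232  0.06  ]
```

The grip reads 13.6 mm on the 14 mm handle, so the red key is held. Next is to pull straight up and carry it over the switch.

>>> {"fn": "send_rows", "kwargs": {"series": [[0,0,0,0,0,-0.4,0],[0,0,0,0,0,-1.1,0],[0,0,0,0,0,-2,0],[0,0,0,0,0,-3,0],[0,0,0,0,0,-3.6,0]]}}

```text
t: 10.0
eef_pos: [0.5744, -0.0486, 0.1568]
orientation: [0.734, 0.679, 0.001, 0.001]
wrist_force: [0.6, -0.2, 0.0]
finger_gap: 0.15
grasp_force: 30.0
```

>>> {"fn": "send_rows", "kwargs": {"series": [[0,0,0,-0.8,-0.2,0,0],[0,0,0,-2.1,-0.5,0,0],[0,0,0,-3.5,-0.8,0,0],[0,0,0,-4.9,-1.2,0,0],[0,0,0,-6.3,-1.5,0,0]]}}

```text
t: 10.42
eef_pos: [0.523, -0.2037, 0.1541]
orientation: [0.734, 0.679, -0.0, -0.0]
wrist_force: [-0.2, -0.7, -0.4]
finger_gap: 0.147
grasp_force: 30.0
```

>>> {"fn": "send_rows", "kwargs": {"series": [[0,0,-1,-1.4,-0.4,0,0],[0,0,-2,-2.8,-0.7,0,0],[0,0,-3,-4.2,-1.1,0,0],[0,0,-4,-5.5,-1.4,0,0],[0,0,-4.7,-6.2,-1.5,0,0]]}}

```text
t: 10.83
eef_pos: [0.4726, -0.3575, 0.1541]
orientation: [0.58, 0.815, -0.001, 0.0]
wrist_force: [0.1, 1.0, -0.9]
finger_gap: 0.153
grasp_force: 30.0
```

>>> {"fn": "send_rows", "kwargs": {"series": [[0,0,0,0,0,0.4,0],[0,0,0,0,0,0.4,0],[0,0,0,0,0,0.4,0],[0,0,0,0,0,0.4,0]]}}

```text
t: 11.17
eef_pos: [0.4747, -0.3528, 0.1434]
orientation: [0.58, 0.814, 0.0, -0.001]
wrist_force: [-0.4, -0.0, -0.1]
finger_gap: 0.149
grasp_force: 30.0
```

Run:
```python
from h import *
W=grab("wrist");S=grab("scene");T=grab("top");o=bot.get_obs();p=o["eef_pos"];Rm=R.from_quat(o["orientation"]).as_matrix()
print(o["t"],p,o["grasp_force"],o["joint_positions"].round(2),o["orientation"].round(4))
print("tip px",proj(W,p+Rm@[0,0,.0456]),"hole",proj(W,np.array([.4746,-.3534,.063])),"tcp",proj(W,p))
def crop(c,r,s=(400,300)): return cv2.resize(c["image"][r[1]:r[3],r[0]:r[2]],s,interpolation=cv2.INTER_CUBIC)
a=crop(W,(240,150,400,270),(800,600));cv2.imwrite("pics/w5.png",a[:,:,::-1])
cv2.imwrite("pics/s5.png",np.hstack([crop(S,(110,230,230,320)),crop(T,(430,225,530,300))])[:,:,::-1])
np.save("w5.npy",W["image"])
```

```text
11.3167 [ 0.47514456 -0.35321747  0.14401678] 29.99979704618454 [-0.73  0.15  1.6   0.    1.39 -1.06] [5.800e-01 8.146e-01 0.000e+00 2.000e-04]
tip px [317.67323272 264.67493403] hole [316.65097096 248.02019851] tcp [317.95474884 295.23270082]
```

View pics/w5.png

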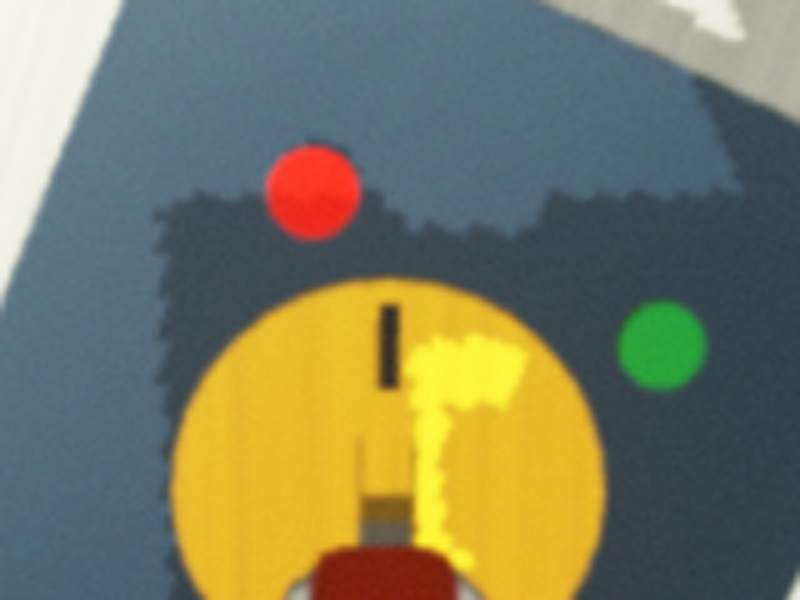

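The wrist crop shows the mark (390,347) and the slot (x 360–412, far end y≈437) lined up with the key blade (x 362–412, tip y≈520). The handle's lower front edge is at y≈547. The red dot is at (313,193) and the green at (662,346). I'll work out the offset along the slot.

Run:
```python
from h import *
W=grab("wrist");o=bot.get_obs();p=o["eef_pos"];Rm=R.from_quat(o["orientation"]).as_matrix()
def loc(x,y,z): return ((plane(W,(240+x/5-.4,150+y/5-.4),z)-p)@Rm*1000).round(2)
print("barrel +30",loc(389,278,.063),"slot +8.9",loc(386,437,.063),"sides",loc(172,490,.063),loc(606,490,.063))
print("mark ends",loc(391,305,.063),loc(389,388,.063),"red",loc(313,193,.06),"green",loc(662,346,.06))
tip=p[2]-.0456; seat=p[2]-.0196
print("blade tip front +8 (less taper)",loc(387,520,tip),loc(387,520,tip+.003),"handle front +18",loc(386,547,seat+.014),"collar",loc(288,592,seat),loc(483,592,seat))
# slot edges in profile
g=W["image"][...,:].astype(int); 
print(g[225:262,317].tolist())
```

```text
barrel +30 [29.28  0.28 81.05] slot +8.9 [ 7.27 -0.12 81.06] sides [ -0.28 -29.7   81.06] [-0.31 30.31 81.08]
mark ends [25.6   0.55 81.05] [14.14  0.29 81.06] red [40.41 -9.93 84.04] green [19.43 37.87 84.07]
blade tip front +8 (less taper) [ 6.36 -0.05 45.6 ] [ 7.29 -0.05 42.6 ] handle front +18 [15.99 -0.21  5.59] collar [  6.47 -10.49  19.59] [ 6.46  9.99 19.6 ]
[[67, 55, 39], [123, 95, 40], [212, 165, 38], [232, 188, 40], [234, 191, 43], [234, 190, 43], [234, 190, 44], [234, 188, 42], [234, 190, 46], [234, 189, 41], [233, 188, 40], [233, 187, 43], [232, 186, 40], [231, 186, 40], [232, 187, 41], [232, 186, 39], [233, 187, 41], [233, 186, 41], [231, 184, 37], [232, 184, 39], [232, 185, 39], [228, 180, 41], [205, 156, 33], [156, 117, 31], [129, 94, 25], [127, 93, 27], [128, 93, 27], [128, 92, 27], [122, 91, 36], [112, 93, 57], [102, 91, 74], [100, 93, 81], [98, 91, 77], [105, 83, 72], [118, 53, 39], [127, 35, 20], [129, 33, 12]]
```

>>> {"fn": "send_rows", "kwargs": {"series": [[0,0,0,0.02,0.01,0.3,0],[0,0,0,0.02,0.01,0.7,0],[0,0,0,0.02,0.01,1.1,0],[0,0,0,0.02,0.01,1.3,0],[0,0,0,0.02,0.01,1.3,0]]}}

```text
t: 11.78
eef_pos: [0.4733, -0.3524, 0.1083]
orientation: [0.58, 0.814, 0.0, -0.002]
wrist_force: [-1.4, 0.3, 0.3]
finger_gap: 0.151
grasp_force: 30.0
```

>>> {"fn": "send_rows", "kwargs": {"series": [[0,0,0,0,0,0.06,0],[0,0,0,0,0,0.12,0],[0,0,0,0,0,0.18,0],[0,0,0,0,0,0.24,0],[0,0,0,0,0,0.28,0]]}}

```text
t: 12.2
eef_pos: [0.4747, -0.3536, 0.1043]
orientation: [0.58, 0.814, 0.0, 0.0]
wrist_force: [-0.9, 1.3, -0.1]
finger_gap: 0.149
grasp_force: 30.0
```

The tip is about 4 mm below the mouth with no force, so it has entered the slot. I'll keep pushing.

>>> {"fn": "send_rows", "kwargs": {"series": [[0,0,0,0,0,0.15,0],[0,0,0,0,0,0.3,0],[0,0,0,0,0,0.45,0],[0,0,0,0,0,0.6,0],[0,0,0,0,0,0.7,0]]}}

```text
t: 12.62
eef_pos: [0.4746, -0.3535, 0.086]
orientation: [0.58, 0.814, 0.0, -0.0]
wrist_force: [-0.0, 0.2, -0.3]
finger_gap: 0.147
grasp_force: 30.0
```

>>> {"fn": "send_rows", "kwargs": {"series": [[0,0,0,0,0,0.06,0],[0,0,0,0,0,0.12,0],[0,0,0,0,0,0.17,0],[0,0,0,0,0,0.2,0],[0,0,0,0,0,0.2,0]]}}

```text
t: 13.03
eef_pos: [0.4746, -0.3537, 0.0825]
orientation: [0.58, 0.814, -0.0, 0.0]
wrist_force: [-2.6, 3.2, 6.1]
finger_gap: 0.145
grasp_force: 30.0
```

>>> {"fn": "send_rows", "kwargs": {"series": [[0,0,0,0,0,0.05,0],[0,0,0,0,0,0.05,0]]}}

```text
t: 13.2
eef_pos: [0.4748, -0.3538, 0.0825]
orientation: [0.58, 0.814, -0.0, 0.0]
wrist_force: [-5.9, 5.1, 14.6]
finger_gap: 0.151
grasp_force: 30.0
```

>>> {"fn": "send_rows", "kwargs": {"series": [[0,0,1,0,0,0,0],[0,0,2,0,0.01,0,0],[0,0,3,0,0.01,0,0],[0,0,4,0,0.02,0,0],[0,0,5,0,0.02,0,0]]}}

```text
t: 13.62
eef_pos: [0.476, -0.3534, 0.0825]
orientation: [0.744, 0.668, 0.0, 0.001]
wrist_force: [-1.9, 5.1, 12.2]
finger_gap: 0.147
grasp_force: 30.0
```

>>> {"fn": "send_rows", "kwargs": {"series": [[0,0,1,0,0,0,0],[0,0,2,0,0.01,0,0],[0,0,3,0,0.01,0,0],[0,0,4,0,0.02,0,0],[0,0,5,0,0.02,0,0]]}}

```text
t: 14.03
eef_pos: [0.4763, -0.3536, 0.0825]
orientation: [0.871, 0.491, 0.0, 0.001]
wrist_force: [-3.7, 4.0, 12.8]
finger_gap: 0.15
grasp_force: 30.0
```

Run:
```python
from h import *
o=bot.get_obs();print(o["t"],o["eef_pos"],o["wrist_force"],o["wrist_torque"],o["joint_positions"].round(3),np.degrees(R.from_quat(o["orientation"]).as_euler("xyz")))
```

```text
14.0333 [ 0.47634811 -0.35360632  0.08250952] [-3.67109901  3.98334123 12.79968476] [0.98645263 0.4971015  0.06613669] [-0.725  0.214  1.65   0.     1.276 -0.181] [ 1.79908605e+02 -1.10473715e-02  5.88055766e+01]
```

>>> {"fn": "send_rows", "kwargs": {"series": [[0,0,0.6,0,0,0,0],[0,0,1.2,0,0,0,0],[0,0,1.6,0,0.01,0,0],[0,0,2,0,0.01,0,0],[0,0,2,0,0.01,0,0]]}}

```text
t: 14.45
eef_pos: [0.4765, -0.3537, 0.0825]
orientation: [0.91, 0.414, 0.0, 0.001]
wrist_force: [-3.2, 4.6, 12.6]
finger_gap: 0.151
grasp_force: 30.0
```

```bash
cat > q.py <<'E'
from h import *
o=bot.get_obs();print(o["t"],o["eef_pos"],o["wrist_force"],o["wrist_torque"],o["finger_gap"],np.degrees(R.from_quat(o["orientation"]).as_euler("xyz")))
E
python3 q.py
```

```text
14.45 [ 0.47646139 -0.35371332  0.08249033] [-3.18952287  4.64437547 12.56808208] [ 1.02944284  0.60467789 -0.02797663] 0.1505310593546874 [ 1.79921899e+02 -2.41685967e-02  4.89182844e+01]
```

>>> {"fn": "send_rows", "kwargs": {"series": [[0,0,0.3,0,0,0,0],[0,0,0.6,0,0,0,0],[0,0,0.8,0,0,0,0],[0,0,0.8,0,0,0,0]]}}

```text
t: 14.78
eef_pos: [0.4765, -0.3537, 0.0825]
orientation: [0.924, 0.383, 0.0, 0.001]
wrist_force: [-3.4, 4.8, 12.3]
finger_gap: 0.151
grasp_force: 30.0
```

```bash
python3 q.py
```

```text
14.7833 [ 0.47647454 -0.35374978  0.08249613] [-3.36239069  4.82150919 12.34374716] [1.04369914 0.6554135  0.01160349] 0.1509634727836968 [ 1.79919043e+02 -2.82895782e-02  4.49814536e+01]
```

>>> {"fn": "send_rows", "kwargs": {"series": [[0,0,0.2,0,0,0,0],[0,0,0.4,0,0,0,0],[0,0,0.6,0,0,0,0],[0,0,0.6,0,0,0,0]]}}

```text
t: 15.12
eef_pos: [0.4765, -0.3538, 0.0825]
orientation: [0.934, 0.358, 0.001, 0.001]
wrist_force: [-3.1, 5.0, 13.1]
finger_gap: 0.148
grasp_force: 30.0
```

```bash
python3 q.py
```

```text
15.1167 [ 0.47649534 -0.35379193  0.08247989] [-3.07375393  4.97641946 13.12234984] [1.02325566 0.6104717  0.05069671] 0.14777762238134634 [ 1.79915492e+02 -3.46701634e-02  4.19807488e+01]
```

>>> {"fn": "send_rows", "kwargs": {"series": [[0,0,0.2,0,0,0,0],[0,0,0.4,0,0,0,0],[0,0,0.6,0,0,0,0],[0,0,0.6,0,0,0,0]]}}

```text
t: 15.45
eef_pos: [0.4766, -0.3537, 0.0825]
orientation: [0.943, 0.334, 0.001, 0.001]
wrist_force: [-2.3, 5.1, 12.0]
finger_gap: 0.149
grasp_force: 30.0
```

```bash
cat >> q.py <<'E'
W=grab("wrist");p=o["eef_pos"];Rm=R.from_quat(o["orientation"]).as_matrix();print(np.degrees(np.arctan2(Rm[1,0],Rm[0,0])))
cv2.imwrite(f"pics/q{o['t']:.1f}.png",cv2.resize(W["image"][150:270,240:400],(800,600),interpolation=cv2.INTER_CUBIC)[:,:,::-1])
E
python3 q.py;ls pics
```

```text
15.45 [ 0.47655882 -0.35371952  0.08247304] [-2.34895963  5.1048429  11.9660154 ] [1.04367988 0.53551539 0.19686457] 0.1490442321302076 [ 1.79917670e+02 -3.90436734e-02  3.90008573e+01]
39.000857334499415
crop.png
m2.png
m3.png
q15.4.png
s5.png
scene0.png
sw.png
top0.png
w1.png
w4.png
w5.png
```

>>> {"fn": "send_rows", "kwargs": {"series": [[0,0,0.2,0,0,0,0],[0,0,0.4,0,0,0,0],[0,0,0.4,0,0,0,0]]}}

```text
t: 15.75
eef_pos: [0.4766, -0.3538, 0.0825]
orientation: [0.948, 0.317, 0.001, 0.001]
wrist_force: [-3.1, 5.9, 12.1]
finger_gap: 0.152
grasp_force: 30.2
```

```bash
python3 q.py
python3 - <<'E'
from h import *
W=grab("wrist");o=bot.get_obs()
c=np.array([.4746,-.3534])
for n,lo,hi in(("red",[0,150,90],[6,255,255]),("green",[50,120,60],[80,255,255])):
    for b in blobs(W,lo,hi,[200,130,460,300],40):
        q=plane(W,b[0],.06)[:2];print(n,b[0],b[1][4],np.degrees(np.arctan2(*(q-c)[::-1])),np.linalg.norm(q-c))
h=cv2.cvtColor(W["image"],cv2.COLOR_RGB2HSV)
for b in blobs(W,[0,0,0],[180,255,70],[240,170,400,250],8):
    q=plane(W,b[0],.063)[:2]
    if .012<np.linalg.norm(q-c)<.03: print("mark",b[0],b[1],np.degrees(np.arctan2(*(q-c)[::-1])),np.linalg.norm(q-c))
E
```

```text
15.75 [ 0.47661875 -0.35375866  0.08250301] [-3.0776788   5.90224028 12.14519041] [1.03556898 0.55072991 0.40010463] 0.152003521539373 [ 1.79909066e+02 -4.24669300e-02  3.70131257e+01]
37.013125660903576
red [315.9 281.3] 1224 -109.27976660394417 0.001738465118929212
red [237. 272.] 362 122.0776827798382 0.04204596401346147
green [299.5 200.8] 497 46.92734887809512 0.042919175986321514
mark [307.6 241.1] [305, 233, 6, 17, 54] 45.6040197876986 0.022088524414124348
```

The torque rose to 0.4 N m and the mark is at the green dot, within about 1°, so the barrel is at its stop. I'll relax, release and lift straight up.

>>> {"fn": "send_rows", "kwargs": {"series": [[0,0,-0.3,0,0,-0.06,0],[0,0,-0.5,0,0,-0.06,0],[0,0,-0.5,0,0,-0.06,0.15],[0,0,-0.5,0,0,-0.06,0.4],[0,0,-0.5,0,0,-0.06,0.6]]}}

```text
t: 16.27
eef_pos: [0.4755, -0.3538, 0.0817]
orientation: [0.941, 0.338, -0.0, -0.0]
wrist_force: [-1.4, 0.3, 1.2]
finger_gap: 0.242
grasp_force: 0.0
```

>>> {"fn": "send_rows", "kwargs": {"series": [[0,0,0,0,0,0,0.6],[0,0,0,0,0,0,0.6],[0,0,0,0,0,0,0.6]]}}

```text
t: 16.52
eef_pos: [0.4755, -0.3537, 0.0816]
orientation: [0.941, 0.338, -0.0, -0.0]
wrist_force: [-1.1, 0.1, -0.4]
finger_gap: 0.457
grasp_force: 0.0
```

>>> {"fn": "send_rows", "kwargs": {"series": [[0,0,0,0,0,-0.6,0.6],[0,0,0,0,0,-1.6,0.6],[0,0,0,0,0,-2.9,0.6],[0,0,0,0,0,-4.2,0.6],[0,0,0,0,0,-5.2,0.6]]}}

```text
t: 16.93
eef_pos: [0.476, -0.354, 0.2146]
orientation: [0.941, 0.338, 0.0, 0.001]
wrist_force: [-0.2, -0.5, 1.0]
finger_gap: 0.598
grasp_force: 0.0
```

>>> {"fn": "send_rows", "kwargs": {"series": [[0,0,0,0,0,0,0.6],[0,0,0,0,0,0,0.6]]}}

```text
t: 17.1
eef_pos: [0.4768, -0.3546, 0.2143]
orientation: [0.941, 0.338, 0.001, 0.002]
wrist_force: [-0.2, -0.5, -0.9]
finger_gap: 0.603
grasp_force: 0.0
```

Run:
```python
from h import *
W=grab("wrist");S=grab("scene");o=bot.get_obs();print(o["t"],o["eef_pos"],o["finger_gap"],o["wrist_force"])
c=np.array([.4746,-.3534])
def crop(c,r,s=(400,300)): return cv2.resize(c["image"][r[1]:r[3],r[0]:r[2]],s,interpolation=cv2.INTER_CUBIC)
im=np.vstack([np.hstack([crop(W,(0,0,640,480)),crop(W,(220,150,420,300))]),np.hstack([crop(S,(80,200,280,350)),crop(S,(290,150,530,330))])])
cv2.imwrite("pics/fin.png",im[:,:,::-1])
```

```text
17.2 [ 0.4753226  -0.35329056  0.21071621] 0.6009487285660735 [ 0.21601378 -0.64123399 -0.86402566]
```

View pics/fin.png

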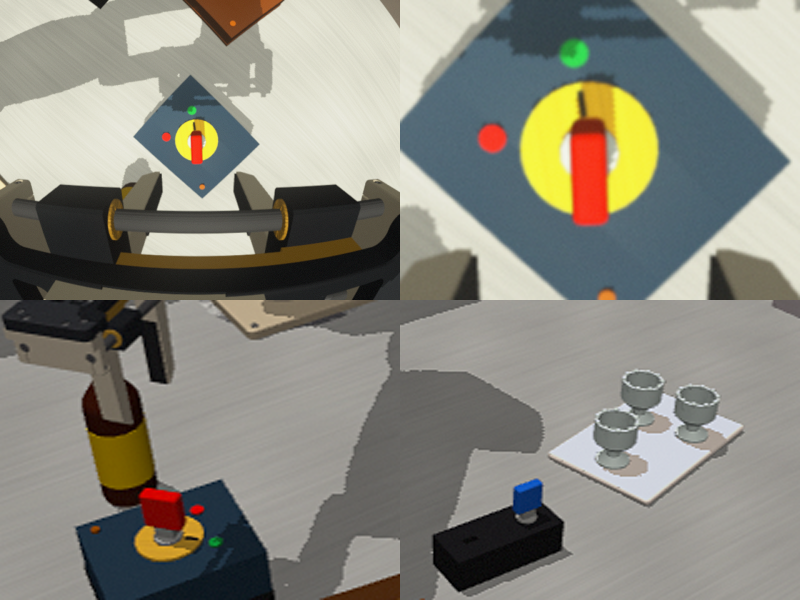

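The final composite shows the red key seated and free in the barrel, with the mark (582,105) pointing at the green dot (573,53). Three upright cups stand on the plate, the blue key is in its holder and the bottle is standing. I'm handing in.

```bash
python3 -c "
from bench import bot
print(bot.close_job())"
```

```text
the job is handed in; nothing more can be done
None
```

The job is handed in at about 17 s of the 72 s limit: the stray cup stands upright on the plate, and the red key is fully home, turned to its stop at the green dot and released; the two plate cups, bottle and blue key look undisturbed in the last pictures.

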